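Point the beam-heading rule at the yellow station

ROBOT

A 6-joint arm with a two-finger parallel gripper is mounted at the origin on the work surface. World frame = base frame: x ahead of the robot, y to its left, z up, the work surface at z = 0. Lengths are in m, angles in degrees, forces in N, time in s.
With the tool pointing down it reaches from about 0.4 to 0.825 m from the base axis. Payload 7 kg.
Tool frame: the origin (TCP) lies midway between the tips of the shut fingers; the grasp point (between the pads) lies 19 mm behind it; z points along the fingers, y is the line along which they close (so a half turn about z gives the same grasp; the last joint's range is limited). The gripper opens to 88 mm and grips with 3 to 60 N. Pads are 19 mm wide; open, the fingers measure 130 mm over their backs; the gripper's body (78 mm by 193 mm) begins 47 mm behind the grasp point.
Start: joints at [83.256, 20.546, 0.682, 0, -70.136, -16.507], TCP at [0.266, 0.62, 0.227] pointing down, gripper open.
Joint ranges: [-176.03, 176.03], [-82.01, 121.73], [-58.28, 71.71], [-173.87, 95.51], [-174.79, -0.11], [-173.66, 173.66]. Speed limits (degrees/s): [136.94, 136.94, 172.46, 180, 180, 180].

INTERFACE

Orientations are given as [roll, pitch, yaw] about the fixed x, y, z axes, in that order (R = Rz(yaw) Ry(pitch) Rx(roll)).
In Python, from plant import ctrl gives the robot as it stands.
- The arm moves only by the tool arm_command, never from a script. Its argument "steps" is a list of rows, each an object with "translation": the shift along the tool's x, y, z in mm, a list of three; "rotation": the turn, a rotation vector about the tool's x, y, z in units of 5 degrees (1.0 is 5 degrees), a list of three; "claw": the finger opening in mm, from 0 to 87.6. In form: [{"translation": [x, y, z], "rotation": [rx, ry, rz], "claw": claw}, ...]. A call has 1 to 5 rows; each row is the pose to reach, as a shift and turn from the pose commanded when the call began, along the tool's axes at that moment; what a row does not reach only later rows make up. A row lasts 1/10 s, in which the tool goes at most 50 mm and 8.59 degrees, less where a joint would pass 70% of its speed; a pose out of reach is approached as far as the arm can. A call with a gripper value outside its range is refused whole. The fingers move at their own pace and stop on an object; the grip force is fixed at half the most. Time passes only in rows, so rows that repeat a pose let the fingers close. It gives the time, the measured TCP pose, the force, the opening and the grip force at its end, in the units of the state.
- ctrl.get_obs(): the state, without advancing time (a new reading comes with each control period).
- ctrl.snapshot(name): name is "scene" or "top"; returns (picture, depth): 480x640x3 uint8, red, green, blue; 480x640 float32, m along the optical axis (not along the pixel's ray), 0 where there is no reading.
- ctrl.calibration(name): a dict with "vertical_fov" (degrees; the focal length in pixels is half the picture's height over the tangent of half this angle, whatever the lens; pixels are square), "cx", "cy" (the principal point, pixels), "rvec" (rotation vector, rad) and "tvec" (3), from world to camera coordinates, as OpenCV has them. Camera axes: x right, y down, z forward; pixel columns grow to the right and rows downward; lengths in m; the calibration is good to about 2 mm. A picture is of the moment at which its call begins. calibration takes no time and is no camera call.
- ctrl.close_job(): hands the job in; it is judged then, once.
The state is a dict: "clock": time; "joint_pos": joint angles; "qvel": joint speeds; "tau": joint torques, N m; "tool_pos": TCP position; "orientation": TCP orientation; "force": force on the tool from outside, world axes, zero at the start; "moment": the same for the moment, N m; "opening": finger opening in m; "gripper_force": force on a finger pad.
Only numpy, scipy, OpenCV 4.12 (cv2) and the standard library are available. Lean on these libraries where they do the work, as an engineer would, in place of code of your own. Each camera call takes 0.05 s, during which the arm holds its last target. There are 200 camera calls.

TASK

On the radio desk lies a round beam-heading chart with an orange rule pivoted at its centre. Swing the rule round until its free end points straight at the yellow marker, then let go of it. Leave the yellow, red and blue markers where they lie.

Things in the scene. Friction and masses are not known exactly. Their poses are not given: they have to be found in the camera images.
- rule: Orange bar, 26 mm wide, pivoted on a fixed chart; underside 10, top 26 mm above table (chart top 8, brass pivot cap 34). Sides straight to 155 mm from pivot, point at 178. Origin: pivot axis, at the underside; x along the bar to the pointed end, z up. Swings 92 deg either way from mid-chart; starts on the robot's side; 1 N at the free end turns it, stays where left; swings clear inside the markers.
- yellow (a point): Yellow counter, lying flat on the outer cream ring of the chart: a loose disc 36 mm across and 14 mm high, 60 g, its centre 209 to 232 mm from the rule's pivot. The point is its centre, half-way up (15 mm above the table). This is the one to point at.
- red (a point): Red counter, lying flat on the outer cream ring of the chart: a loose disc 36 mm across and 14 mm high, 60 g, its centre 209 to 232 mm from the rule's pivot. The point is its centre, half-way up (15 mm above the table). Leave alone.
- blue (a point): Blue counter, lying flat on the outer cream ring of the chart: a loose disc 36 mm across and 14 mm high, 60 g, its centre 209 to 232 mm from the rule's pivot. The point is its centre, half-way up (15 mm above the table). Leave alone.
Mind the look-alikes: they are no part of the job. Of the things that look like the part that bears yellow, the largest one is meant.

How it is judged (in metres and radians):
At the end, for the whole second after the job is handed in: The rule is at rest with its free end towards the yellow marker and its centre line passing within 18 mm of the yellow marker's centre (that is, over the marker), and all three markers lie within 15 mm of where they began (y of yellow in the frame of rule between -0.018 and 0.018 m and x of yellow in the frame of rule above 0.15 m and angular speed of rule below 0.05 rad/s and distance of each of yellow, red, blue from where it was at the start of the episode below 0.015 m); the robot touches nothing.
It fails at once if the yellow marker is shifted by more than 15 mm (distance of yellow from where it was at the start of the episode above 0.015 m).
It fails at once if the red marker is shifted by more than 15 mm (distance of red from where it was at the start of the episode above 0.015 m).
It fails at once if the blue marker is shifted by more than 15 mm (distance of blue from where it was at the start of the episode above 0.015 m).
It also fails if it takes over 38 s, if anything falls off the work surface, if the arm or the gripper's body presses on something with over 40 N, if the wrist force passes 120 N, or if a joint passes its speed limit or range.

## Working session

There is one attempt and no reset: what is moved stays moved. The work goes in short steps, Python scripts to look and compute and a tool call to move; the robot and the scene stay as the last step left them, time stands still between calls to the robot, and variables do not carry over. Pictures are saved under pics/ and viewed, at most 10 in all, crops included, and the job is handed in when it is done.

Besides the shell and the picture viewer there is one more tool, called after "Emit:" as name([rows], argument=value, ...), one row to a line, values as JSON. arm_command: Moves the arm, as the interface text tells. Its arguments: {"type":"object","properties":{"steps":{"type":"array"}},"required":["steps"]}

```bash
mkdir -p pics; cat > h.py <<'E'
import numpy as np,cv2
from plant import ctrl
def cal(n):
    c=ctrl.calibration(n);f=240/np.tan(np.radians(c["vertical_fov"])/2)
    K=np.array([[f,0,c["cx"]],[0,f,c["cy"]],[0,0,1]]);R=cv2.Rodrigues(np.array(c["rvec"],float))[0]
    return K,R,np.array(c["tvec"],float).ravel(),c
def onplane(n,uv,z):
    K,R,t,c=cal(n);d=R.T@np.linalg.inv(K)@np.array([*uv,1.]);o=-R.T@t
    return o+d*(z-o[2])/d[2]
E
python3 - <<'E'
from h import *
for n in("scene","top"):
    p,d=ctrl.snapshot(n);cv2.imwrite(f"pics/{n}0.png",p[:,:,::-1]);np.save(n,d);print(cal(n)[3])
print(ctrl.get_obs())
E
```

```text
{'vertical_fov': 53.54692304529866, 'cx': 319.43814886144406, 'cy': 239.2165220478302, 'rvec': array([ 2.33723032,  0.76238491, -0.28774754]), 'tvec': array([-0.44979628, -0.20698998,  0.89776143])}
{'vertical_fov': 56.859604263812955, 'cx': 319.42448778024846, 'cy': 236.06518629424627, 'rvec': array([ 2.09865802, -2.15402073,  0.18631302]), 'tvec': array([-0.00179756,  0.54383719,  0.63412098])}
{'clock': 0.1, 'joint_pos': array([ 8.32562410e+01,  2.05877552e+01,  6.39489713e-01, -1.71098487e-02,
       -7.01358564e+01, -1.65069952e+01]), 'qvel': array([-0.06101724, -0.13034204, -0.0327513 ,  0.16167953,  0.05921297,
        0.0053516 ]), 'tau': array([-1.14651382e-03, -5.84164560e+01,  2.93751097e+01,  7.01535836e+00,
        1.02176482e-02, -4.87190653e-05]), 'tool_pos': array([0.26631577, 0.61977229, 0.22571711]), 'orientation': array([ 1.79914775e+02, -8.48157558e-03, -2.32565734e+01]), 'force': array([ 0.29837728, -0.45502585,  0.0622884 ]), 'moment': array([-0.01865731,  0.02544742, -0.00321927]), 'gripper_force': 0.0, 'opening': 0.08755768414455994}
```

View pics/top0.png

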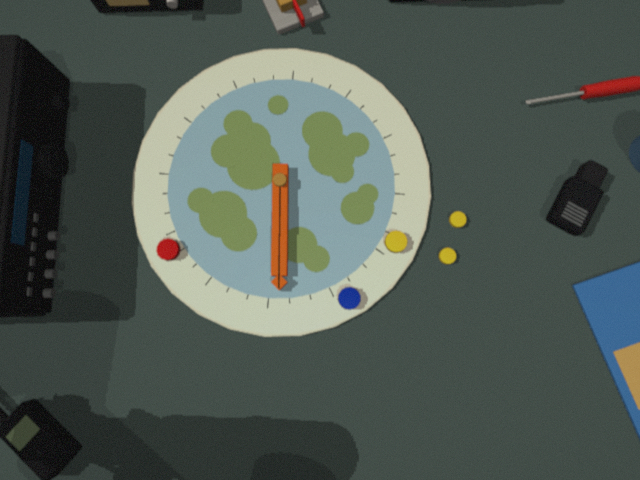

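View pics/scene0.png

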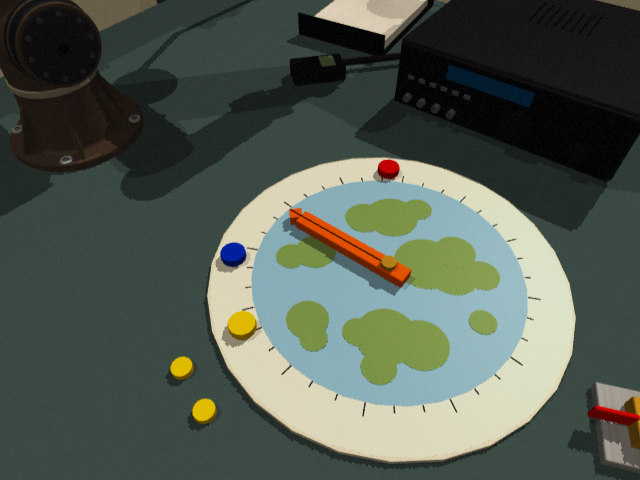

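Top view: the rule's pivot is at about (279,180) and its tip at (280,288). Red is at (168,249) and blue at (349,298). There are three yellow discs: (396,241) on the cream ring, and (458,219) and (448,256) off the chart. The one at (396,241) fits, as it is the largest and lies on the ring. I'll measure it and confirm with a crop.

```bash
cat >> h.py <<'E'
def blobs(p,n="top"):
    h=cv2.cvtColor(p,cv2.COLOR_RGB2HSV);out={}
    for k,lo,hi,z in(("yellow",(22,150,120),(32,255,255),.022),("red",(172,150,80),(180,255,255),.022),("blue",(112,150,60),(125,255,255),.022),("rule",(3,170,100),(16,255,255),.026)):
        m=cv2.inRange(h,lo,hi);c,l,s,ce=cv2.connectedComponentsWithStats(m)
        out[k]=[(int(s[i,4]),ce[i].round(1),onplane(n,ce[i],z)[:2].round(4)) for i in range(1,c) if s[i,4]>60]
        if k=="rule":
            i=1+np.argmax(s[1:,4]);v,u=np.where(l==i)
            pts=np.array([onplane(n,q,z)[:2] for q in zip(u,v)]).astype(np.float32)
            out["line"]=cv2.fitLine(pts,cv2.DIST_L2,0,.01,.01).ravel()
    return out
E
python3 - <<'E'
from h import *
p,d=ctrl.snapshot("top")
for k,v in blobs(p).items():print(k,v)
print("pivot cap",onplane("top",(279.5,179.5),.034),"tip",onplane("top",(280,289),.026))
h=cv2.cvtColor(p,cv2.COLOR_RGB2HSV);print(h[180,279],h[249,168],h[298,349],h[241,396],h[250,275])
cv2.imwrite("pics/crop.png",cv2.resize(p[150:320,260:480,::-1],None,fx=3.5,fy=3.5,interpolation=2))
E
```

```text
yellow [(217, array([457.4, 218.9]), array([ 0.5705, -0.2386])), (360, array([395.6, 241.1]), array([ 0.537 , -0.1373])), (223, array([447.1, 255.5]), array([ 0.5118, -0.2175]))]
red []
blue [(342, array([349. , 297.8]), array([ 0.4493, -0.0596]))]
rule [(1702, array([279.6, 227.2]), array([0.5638, 0.0473]))]
line [ 0.9997944  -0.02027687  0.5645202   0.04729183]
pivot cap [0.64052455 0.04600989 0.034     ] tip [0.46548067 0.04765638 0.026     ]
[ 19 157 159] [  0 211 172] [113 212 149] [ 26 202 192] [ 12 214 191]
```

View pics/crop.png

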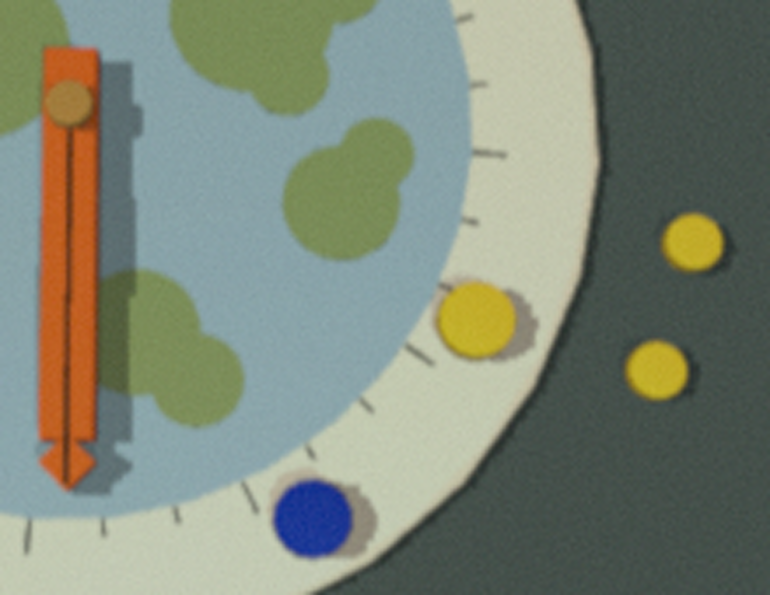

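The crop shows the on-chart yellow at crop (477,320), i.e. pixel (396,241). It is clearly larger (about 360 px against 220 px) than the two off-chart discs, so it is the target. Next I plan an arc that straddles the rule with the fingers just off its sides.

```bash
cat >> h.py <<'E'
from scipy.spatial.transform import Rotation as Ro
P=np.array([.6405,.0459])
def go(wps):  # world (x,y,z,yaw) -> rows from the present pose
    o=ctrl.get_obs();R0=Ro.from_euler("xyz",o["orientation"],degrees=True)
    for x,y,z,yaw in wps:
        R1=Ro.from_euler("xyz",[180,0,yaw],degrees=True)
        print((R0.inv().apply(np.array([x,y,z])-o["tool_pos"])*1000).round(1),(np.degrees((R0.inv()*R1).as_rotvec())/5).round(2))
def arc(th,r=.12,z=.014): # th: rule heading; yaw so that tool x runs along the bar inward
    a=np.radians(th);return (*(P+r*np.array([np.cos(a),np.sin(a)])),z,(th-180+180)%360-180)
E
python3 - <<'E'
from h import *
K,R,t,_=cal("top");d=np.load("top.npy");v,u=np.mgrid[0:480,0:640]
X=(np.stack([(u-K[0,2])/K[0,0],(v-K[1,2])/K[1,1],u*0+1],-1)*d[...,None]-t)@R
m=(X[...,2]>.04)&(d>0)&(u<200);q=X[m];print(q.min(0),q.max(0))
m2=m&(X[...,0]<.45);print(X[m2].max(0) if m2.any() else None)
print("pivot-depth z",X[170:190,276:284,2].max(),"rule z",X[240,280])
go([(.266,.62,.28,-23),(.52,.048,.28,-1),(.52,.048,.1,-1)])
E
```

```text
[0.43292357 0.22024106 0.04000841] [0.96897351 0.45568142 0.13767338]
[0.44999057 0.45568142 0.13025316]
pivot-depth z 0.720467210268864 rule z [0.54272626 0.04676366 0.02750028]
[ -0.4   0.1 -54.2] [ 0.01 -0.   -0.05]
[458.8 425.3 -53.6] [ 0.01  0.   -4.45]
[458.8 425.1 126.4] [ 0.01  0.   -4.45]
```

Emit:
arm_command([
  {"translation": [35,33,-15],"rotation": [0,0,-0.4],"claw": 87},
  {"translation": [70,65,-15],"rotation": [0,0,-0.8],"claw": 87},
  {"translation": [105,98,-15],"rotation": [0,0,-1.2],"claw": 87},
  {"translation": [140,131,-15],"rotation": [0,0,-1.6],"claw": 87},
  {"translation": [175,163,-15],"rotation": [0,0,-2],"claw": 87},
])

```text
clock: 0.65
tool_pos: [0.3631, 0.3993, 0.2414]
orientation: [180.0, 0.0, -13.1]
force: [1.0, 0.5, -0.5]
opening: 0.087
gripper_force: 0.0
```

```bash
python3 - <<'E'
from h import *
print(ctrl.get_obs()["tool_pos"]);go([(.52,.048,.2,-1)])
E
```

```text
[0.36314866 0.39931173 0.24144843]
[232.6 306.4  41.5] [ 0.    0.   -2.43]
```

Emit:
arm_command([
  {"translation": [28,37,0],"rotation": [0,0,-0.3],"claw": 87},
  {"translation": [56,74,0],"rotation": [0,0,-0.6],"claw": 87},
  {"translation": [84,111,0],"rotation": [0,0,-0.9],"claw": 80},
  {"translation": [112,148,10],"rotation": [0,0,-1.2],"claw": 70},
  {"translation": [140,185,20],"rotation": [0,0,-1.5],"claw": 70},
])

```text
clock: 1.15
tool_pos: [0.4572, 0.1875, 0.2217]
orientation: [-179.9, -0.0, -5.7]
force: [2.3, 0.4, -0.1]
opening: 0.0719
gripper_force: 0.0
```

```bash
python3 - <<'E'
from h import *
go([(.52,.048,.15,-1)])
E
```

```text
[ 76.2 132.7  71.6] [-0.01 -0.01 -0.93]
```

Emit:
arm_command([
  {"translation": [20,35,5],"rotation": [0,0,-0.2],"claw": 70},
  {"translation": [40,70,15],"rotation": [0,0,-0.4],"claw": 70},
  {"translation": [60,105,35],"rotation": [0,0,-0.7],"claw": 70},
  {"translation": [76,132,70],"rotation": [0,0,-0.9],"claw": 70},
  {"translation": [76,132,70],"rotation": [0,0,-0.9],"claw": 70},
])

```text
clock: 1.65
tool_pos: [0.5171, 0.0465, 0.147]
orientation: [179.8, 0.4, -1.5]
force: [0.2, -0.1, -0.6]
opening: 0.0699
gripper_force: 0.0
```

```bash
python3 - <<'E'
from h import *
print(ctrl.get_obs()["tool_pos"],arc(179))
go([arc(179)])
E
```

```text
[0.51705085 0.04647699 0.14699499] (np.float64(0.5205182765812331), np.float64(0.04799428877247402), 0.014, -1)
[  4.4  -2.  133. ] [ 0.03  0.08 -0.09]
```

Emit:
arm_command([
  {"translation": [3,-1,40],"rotation": [0,0,0],"claw": 70},
  {"translation": [3,-1,80],"rotation": [0,0,0],"claw": 70},
  {"translation": [3,-1,110],"rotation": [0,0,0],"claw": 70},
  {"translation": [3,-1,131],"rotation": [0,0,0],"claw": 60},
  {"translation": [3,-1,131],"rotation": [0,0,0],"claw": 45},
])

```text
clock: 2.15
tool_pos: [0.5203, 0.0507, 0.0182]
orientation: [179.9, 0.3, -1.3]
force: [0.1, 0.9, 0.1]
opening: 0.0593
gripper_force: 0.0
```

Emit:
arm_command([
  {"translation": [0,0,0],"rotation": [0,0,0],"claw": 34},
  {"translation": [0,0,0],"rotation": [0,0,0],"claw": 34},
  {"translation": [0,0,0],"rotation": [0,0,0],"claw": 34},
])

```text
clock: 2.45
tool_pos: [0.5232, 0.0517, 0.0221]
orientation: [-179.9, -0.1, -1.2]
force: [-0.6, 0.8, 0.6]
opening: 0.0369
gripper_force: 0.0
```

```bash
python3 - <<'E'
from h import *
print(ctrl.get_obs()["tool_pos"])
go([arc(179+k) for k in (0,5,10,15,20,25)])
E
```

```text
[0.52316968 0.05170732 0.02207575]
[-2.6  3.8  8.1] [-0.01 -0.03 -0.05]
[-2.1 14.2  8.1] [-0.01 -0.03 -1.05]
[-0.7 24.6  8. ] [-0.01 -0.03 -2.05]
[ 1.6 34.8  8. ] [-0.01 -0.03 -3.05]
[ 4.8 44.8  8. ] [-0.01 -0.03 -4.05]
[ 8.9 54.4  8. ] [-0.01 -0.03 -5.05]
```

Emit:
arm_command([
  {"translation": [-2,4,7],"rotation": [0,0,0],"claw": 32},
  {"translation": [-2,14,7],"rotation": [0,0,-1],"claw": 32},
  {"translation": [-1,24,7],"rotation": [0,0,-2],"claw": 32},
  {"translation": [2,35,7],"rotation": [0,0,-3],"claw": 32},
  {"translation": [5,45,7],"rotation": [0,0,-4],"claw": 32},
])

```text
clock: 2.95
tool_pos: [0.5261, 0.0056, 0.0137]
orientation: [-180.0, -0.0, 18.9]
force: [0.3, 0.9, -0.7]
opening: 0.0322
gripper_force: 0.5
```

```bash
python3 - <<'E'
from h import *
print(ctrl.get_obs()["tool_pos"])
go([arc(199+k) for k in (0,5,10,15,20,25)])
p,_=ctrl.snapshot("scene");cv2.imwrite("pics/s1.png",p[:,:,::-1])
E
```

```text
[0.52614449 0.00558803 0.013681  ]
[ 1.2 -0.9 -0.3] [-0.   -0.01 -0.01]
[ 1.7  9.6 -0.3] [-0.   -0.01 -1.01]
[ 3.1 19.9 -0.3] [-0.   -0.01 -2.01]
[ 5.4 30.2 -0.3] [-0.   -0.01 -3.01]
[ 8.5 40.1 -0.3] [-0.   -0.01 -4.01]
[12.5 49.8 -0.3] [-0.   -0.01 -5.01]
```

View pics/s1.png

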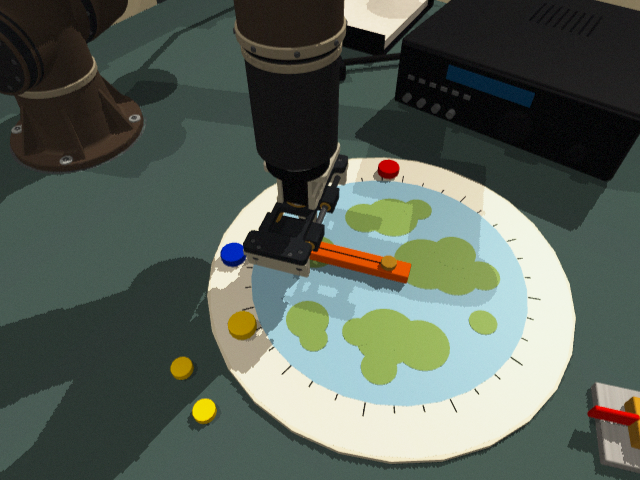

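The scene view shows the rule following between the fingers: it runs from the pivot (390,263) to the fingers near (310,252). The blue marker (232,253) and yellow marker (242,324) are where they were. I continue the arc.

Emit:
arm_command([
  {"translation": [2,9,0],"rotation": [0,0,-1],"claw": 32},
  {"translation": [3,20,0],"rotation": [0,0,-2],"claw": 32},
  {"translation": [5,30,0],"rotation": [0,0,-3],"claw": 32},
  {"translation": [8,40,0],"rotation": [0,0,-4],"claw": 32},
  {"translation": [12,50,0],"rotation": [0,0,-5],"claw": 32},
])

```text
clock: 3.5
tool_pos: [0.5535, -0.0377, 0.0136]
orientation: [-180.0, -0.0, 43.8]
force: [0.3, 1.5, -0.1]
opening: 0.0321
gripper_force: 0.5
```

```bash
python3 - <<'E'
from h import *
print(ctrl.get_obs()["tool_pos"],ctrl.get_obs()["joint_pos"])
go([arc(224+k) for k in (0,5,10,15,16.5)])
E
```

```text
[ 0.55354499 -0.03765243  0.01357409] [ 1.63222133e+01  2.26325473e+01 -2.87861617e+01 -2.36938299e-02
 -3.85668102e+01  1.17522560e+02]
[ 0.6  0.3 -0.4] [-0.   -0.   -0.03]
[ 1.1 10.8 -0.4] [-0.   -0.   -1.03]
[ 2.5 21.1 -0.4] [-0.   -0.   -2.03]
[ 4.8 31.3 -0.4] [-0.   -0.   -3.03]
[ 5.6 34.4 -0.4] [-0.   -0.   -3.33]
```

Emit:
arm_command([
  {"translation": [1,11,0],"rotation": [0,0,-1],"claw": 32},
  {"translation": [2.5,21,0],"rotation": [0,0,-2],"claw": 32},
  {"translation": [5,31,0],"rotation": [0,0,-3],"claw": 32},
  {"translation": [5.5,34.5,0],"rotation": [0,0,-3.3],"claw": 29},
  {"translation": [5.5,34.5,0],"rotation": [0,0,-3.3],"claw": 27},
])

```text
clock: 4.0
tool_pos: [0.5813, -0.0589, 0.0133]
orientation: [-180.0, 0.0, 60.1]
force: [-0.2, -0.3, -0.0]
opening: 0.0279
gripper_force: 0.0
```

Emit:
arm_command([
  {"translation": [0,0,0],"rotation": [0,0,0],"claw": 27},
  {"translation": [0,0,0],"rotation": [0,0,0],"claw": 27},
  {"translation": [0,0,0],"rotation": [0,0,0],"claw": 36},
  {"translation": [0,0,0],"rotation": [0,0,0],"claw": 50},
  {"translation": [0,0,0],"rotation": [0,0,0],"claw": 50},
])

```text
clock: 4.5
tool_pos: [0.5815, -0.0585, 0.0137]
orientation: [180.0, -0.0, 60.2]
force: [-0.4, -1.0, -0.1]
opening: 0.0454
gripper_force: 0.0
```

Emit:
arm_command([
  {"translation": [0,0,-15],"rotation": [0,0,0],"claw": 50},
  {"translation": [0,0,-45],"rotation": [0,0,0],"claw": 50},
  {"translation": [0,0,-90],"rotation": [0,0,0],"claw": 50},
  {"translation": [0,0,-140],"rotation": [0,0,0],"claw": 50},
  {"translation": [0,0,-180],"rotation": [0,0,0],"claw": 50},
])

```text
clock: 5.0
tool_pos: [0.5818, -0.0586, 0.1966]
orientation: [179.9, -0.1, 60.3]
force: [2.1, 0.9, 0.7]
opening: 0.0499
gripper_force: 0.0
```

```bash
python3 - <<'E'
from h import *
go([(.42,.25,.2,30)])
p,_=ctrl.snapshot("scene");cv2.imwrite("pics/s2.png",p[:,:,::-1])
p,_=ctrl.snapshot("top");cv2.imwrite("pics/t2.png",p[:,:,::-1])
for k,v in blobs(p).items():print(k,v)
E
```

```text
[ 187.7 -293.6   -3.7] [ 0.02 -0.02  6.05]
yellow [(223, array([457.5, 218.9]), array([ 0.5705, -0.2387])), (359, array([395.6, 241.1]), array([ 0.537 , -0.1373])), (228, array([447.1, 255.5]), array([ 0.5117, -0.2176]))]
red []
blue [(341, array([348.9, 297.8]), array([ 0.4493, -0.0595]))]
rule [(428, array([280.6, 181.7]), array([0.6393, 0.045 ])), (127, array([368.2, 229. ]), array([ 0.5571, -0.094 ]))]
line [0.48042554 0.8770355  0.639348   0.0450758 ]
```

View pics/s2.png

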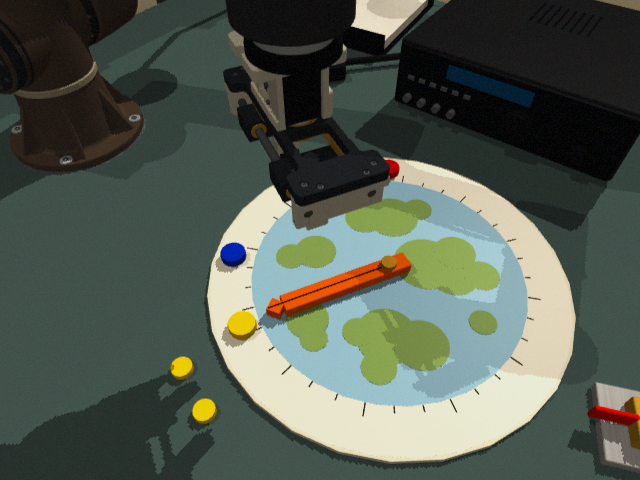

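The scene view shows the rule's tip (272,311) pointing at yellow (242,324). The centre line passes about 5 mm from yellow's centre. Yellow and blue haven't moved, red (392,168) was never approached, and the gripper is clear. I'm handing in.

```bash
python3 -c "
from plant import ctrl
print(ctrl.get_obs()['clock'],ctrl.close_job())"
```

```text
the job is handed in; nothing more can be done
5.1 None
```

The job is handed in at 5.1 s: the rule's centre line passes about 5 mm from the yellow marker's centre (18 mm allowed), the yellow and blue markers measured unmoved, red was never approached, and the gripper is clear; no verdict was returned.

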